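Load the heel trimmer and lock its cradle

TASK

The heel trimmer is powered and its cradle is shut and empty. Turn the power handle a quarter turn anticlockwise to off, then turn the knob under the front edge of the deck to draw the steel retaining bar fully back (knob to its stop), and stand every heel block on the bench flat on its rubber foot in the cradle, one to a bay. Then turn the knob back until the bar lies fully forward over the heels and only after that switch the power on again; leave the other things on the bench undisturbed.

Things in the scene. Friction and masses are not known exactly. Their poses are not given: they have to be found in the camera images.
- deck: trimmer's fixed raised deck: grey plate 185 mm deep (x) by 320 long (y), top 130 mm, underside 112 mm above the bench. Origin: at bench level under the middle of the bay row; x points to the machine's back, y along the row, z up. Front edge (robot's side) x = -85 mm. Four open bays in a row along y, the plate is their floor. Motor behind from x = 105 mm, up to 165 mm high
- bay1 (a point): centre of the first bay's floor, on the plate's top, at deck x = 0, y = -108 mm; axes as the deck. Each bay is 68 mm (y) by 60 mm (x) inside, walls 4 mm thick, 12 mm high: a heel block goes in with its length along y
- bay2 (a point): centre of the second bay's floor, deck y = -36 mm
- bay3 (a point): centre of the third bay's floor, deck y = +36 mm
- bay4 (a point): centre of the fourth bay's floor, deck y = +108 mm
- knob_axis (a point): point on the vertical axis of the knob under the deck, 92 mm above the bench (height of the wing's middle), 18 mm behind the deck's front edge, at deck x = -67 mm, y = 0; axes as the deck
- lock_knob (a joint): black knob under the deck's front edge, vertical axis: 0 = bar forward (closed), 1.2 rad = bar fully back (open), hard stops, grows anticlockwise from above. 48 mm round body with one long wing sticking out from under the deck towards the robot: 0.6 rad left of straight out (deck -x) when closed, 0.6 rad right when open. Needs about 5 N sideways on the wing; stays where left
- knob_wing (a point): point on the knob's wing, 68 mm from its axis, 92 mm above the bench; x outward along the wing, y across it, z up. Wing ends 14 mm farther out, is 14 mm thick (y), 24 mm high (80 to 104 mm over the bench). Here it is clear of the deck: pinch it from straight above, fingers opened only about 30 mm (wide-open fingers strike the deck's edge), tips about 80 mm above the bench
- bar (a joint): steel retaining bar across all four bays (318 mm long, 18 wide, underside 45 mm, top 54 mm above the plate) on two end uprights, moved by the knob only, 0.05 m per rad. 0 = forward, centre line at deck x = +18 mm, over the bays' rear half; 0.060 m = fully back, centre line at x = +78 mm, bays clear from above
- isolator (a joint): black rotary handle on top of the power isolator: 0 = on, 1.5708 rad = off, hard stop and sprung detent at both; past half way the spring carries it on to the nearer one. Peak torque about 0.1 N m. Grows anticlockwise seen from above
- iso_handle (a point): on the isolator handle's vertical axis, 80 mm above the bench, at grip height. The handle is a bar 72 mm long (x), 18 mm thick (y), from 64 to 94 mm above the bench, on a 60 mm disc; x along the bar to its white-marked end (reaches 40 mm that way, 32 the other), z up. Pinch across its thickness from above. Fixed grey box below: 90 x 90 x 50 mm
- heel1: heel block: brown stacked leather on a black rubber foot, D-shaped from above, 60 mm long (x), 46 wide (y), 40 high, 0.1-0.15 kg; stands on the bench left or right of the machine. Origin: centre of underside, z up, x to the round end (+30 mm; flat end -30). Parallel sides from x = -30 to +7 mm; grip across y at x = -6, fingertips 15 mm or more above its foot to clear the bay walls. None if absent
- heel2: heel block like heel1 in every respect; may be absent (None)
- heel3: heel block like heel1 in every respect; may be absent (None)
- heel4: heel block like heel1 in every respect; may be absent (None)
- glue_tin: not part of the job, loose, to be left alone: tin of glue, 72 mm across, 75 mm high, standing. Origin at its underside
- dye_bottle: not part of the job, loose, to be left alone: bottle, 48 mm across, 110 mm high, standing. Origin at its underside
- thread1: not part of the job, loose, to be left alone: red thread spool, 44 mm across, 60 mm high. Origin at its underside
- thread2: not part of the job, loose, to be left alone: white thread spool, 44 mm across, 60 mm high. Origin at its underside
- hammer: not part of the job, loose, to be left alone: hammer lying on the bench. Origin at its underside
- glue_brush: not part of the job, loose, to be left alone: glue brush lying on the bench. Origin at its underside

How it is judged:
By the outcome, as a careful person would: the job done as asked, in the order asked, and still so for the second after the job is handed in, with the robot touching nothing.
Of heel1, heel2, heel3, heel4 only 2 to 4 are there at a start; the rules pass over those that are not, and their reading is None.
At some moment in a run one of heel1, heel2, heel3, heel4 may be knocked a few centimetres aside while the robot is not near it.
It also fails if it takes over 210 s, if anything falls off the work surface, if the arm or the gripper's body presses on something with over 40 N, if the wrist force passes 120 N, or if a joint passes its speed limit or range.

ROBOT

A 6-joint arm with a two-finger parallel gripper is mounted at the origin on the work surface. World frame = base frame: x ahead of the robot, y to its left, z up, the work surface at z = 0. Lengths are in m, angles in rad, forces in N, time in s.
With the tool pointing down it reaches from about 0.35 to 0.8 m from the base axis. Payload 7.3 kg.
Tool frame: the origin (TCP) lies midway between the tips of the shut fingers; the grasp point (between the pads) lies 19 mm behind it; z points along the fingers, y is the line along which they close (so a half turn about z gives the same grasp; the last joint's range is limited). The gripper opens to 85 mm and grips with 20 to 120 N. Pads are 22 mm wide; open, the fingers measure 114 mm over their backs; the gripper's body (76 mm by 85 mm) begins 54 mm behind the grasp point. The pads swing forward as they close: fully open they stand 13 mm farther back than shut.
Start: joints at [1.07, 0.342, 1.524, -0, 1.275, -0.146], TCP at [0.182, 0.492, 0.231] pointing down, gripper open.
Joint ranges: [-2.53, 2.53], [-0.77, 2.02], [0.04, 2.7], [-1, 4.14], [0.28, 2.66], [-3.11, 3.11]. Speed limits (rad/s): [2.57, 2.57, 3.14, 3.14, 3.14, 3.14].

INTERFACE

Orientations are given as a unit quaternion [x, y, z, w].
In Python, from workcell import r, imaging, solver, finish_job gives the robot as it stands (r), with the cameras (imaging), the job as plain functions and the kinematics (solver). Calls block until the motion is done:
- r.reach(position, orientation): joint-space move of the TCP to a pose.
- r.move_straight(position, orientation=None, speed=0.15, max_force=None): straight line of the TCP; orientation=None keeps the orientation; speed is the mean speed in m/s. With max_force (N) it stops when the force on the tool has changed by that much, and returns True; else False.
- r.movej(angles): joint-space move.
- r.command_gripper(opening, force=None): finger opening in m; force is the grip in N (None keeps the last); returns when the fingers have stopped.
- r.hold(seconds).
- solver.solve_ik(position, orientation): joint angles nearest the present ones, or None.
- r.read_state(): the state.
- imaging.get_image(name): name is "scene" or "side" or "wrist"; returns the picture (400x640x3 uint8, red, green, blue); there is no depth.
- imaging.camera_model(name): a dict with "K" (3x3 intrinsics, pixels), "R" (3x3) and "t" (3): a world point X has camera coordinates R X + t; the wrist camera has in their place "tool_from_camera" (4x4, takes a point from camera to tool coordinates, whose origin is the TCP and whose axes are the flange's). Camera axes: x right, y down, z forward; pixel columns grow to the right and rows downward; lengths in m; the calibration is good to about 2 mm. A picture is of the moment at which its call begins: read the wrist's pose just before it. camera_model takes no time and is no camera call.
A pose or a line that the arm cannot do raises r.PlanningError and nothing moves.
- finish_job(): hands the job in; it is judged then, once.
The state is a dict: "time_s": time; "joint_positions": joint angles; "dq": joint speeds; "tau": joint torques, N m; "eef_pos": TCP position; "eef_rot": TCP orientation; "contact_force": force on the tool from outside, world axes, zero at the start; "torque": the same for the moment, N m; "grip_width": finger opening in m; "grip_force": force on a finger pad.
Only numpy, scipy, OpenCV 4.12 (cv2) and the standard library are available. Lean on these libraries where they do the work, as an engineer would, in place of code of your own. Each camera call takes 0.05 s, during which the arm holds its last target. There are 200 camera calls.

## Working session

There is one attempt and no reset: what is moved stays moved. The work goes in short steps, each a Python script; the robot and the scene stay as the last script left them, time stands still between calls to the robot, and variables do not carry over. Pictures are saved under pics/ and viewed, at most 14 in all, crops included, and the job is handed in when it is done.

```bash
mkdir -p pics; ls
python3 - <<'E'
from workcell import r, imaging, solver, finish_job
import cv2,numpy as np
for n in("scene","side","wrist"):
    im=imaging.get_image(n); cv2.imwrite(f"pics/{n}0.png",im[:,:,::-1]); m=imaging.camera_model(n); print(n,{k:np.round(v,3).tolist() for k,v in m.items()})
s=r.read_state(); print(s)
E
```

```text
pics
workcell.py
scene {'K': [[378.454, 0.0, 320.476], [0.0, 378.454, 197.861], [0.0, 0.0, 1.0]], 'R': [[-0.509, 0.861, 0.01], [0.593, 0.359, -0.72], [-0.623, -0.361, -0.694]], 't': [0.156, -0.264, 1.516]}
side {'K': [[411.881, 0.0, 322.276], [0.0, 411.881, 192.831], [0.0, 0.0, 1.0]], 'R': [[-0.963, -0.268, -0.008], [-0.138, 0.522, -0.842], [0.23, -0.81, -0.54]], 't': [0.497, 0.121, 1.347]}
wrist {'K': [[307.561, 0.0, 319.878], [0.0, 307.561, 197.924], [0.0, 0.0, 1.0]], 'tool_from_camera': [[-0.0, -0.948, -0.318, 0.082], [1.0, -0.0, -0.0, -0.0], [0.0, -0.318, 0.948, -0.142], [0.0, 0.0, 0.0, 1.0]]}
{'time_s': 0.15, 'joint_positions': array([ 1.07001700e+00,  3.42548554e-01,  1.52476895e+00,  3.51520847e-05,
        1.27540302e+00, -1.45997050e-01]), 'dq': array([ 0.00040206, -0.00138311, -0.00401964,  0.00061652,  0.00205484,
        0.0005178 ]), 'tau': array([ 1.37909068e-03, -4.33906925e+01, -2.46147949e+01, -2.76871915e-04,
        5.77057363e-03,  1.45258184e-06]), 'eef_pos': array([0.18220635, 0.49206196, 0.23080294]), 'eef_rot': array([ 1.76467272e-01,  9.84306346e-01, -5.29359922e-04, -1.95148051e-04]), 'contact_force': array([ 0.39995724, -0.1240566 ,  0.80812933]), 'torque': array([-0.0196933 ,  0.01672393, -0.006919  ]), 'grip_force': 0.0, 'grip_width': 0.08516236452765351}
```

View pics/scene0.png

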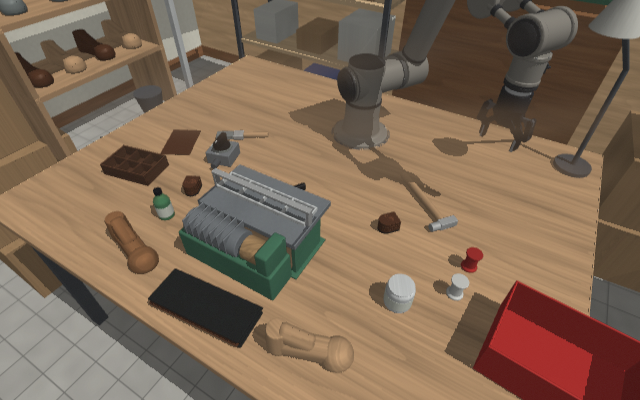

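View pics/side0.png

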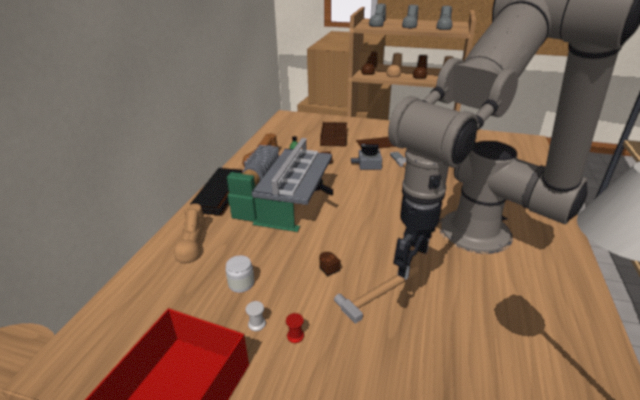

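The scene shows the machine at about (255,215), the isolator at (222,150), and two heels at (192,185) and (388,222). The hammer is at (440,222), the tin at (400,293) and the spools at (472,260) and (458,287). Next I'll get coarse positions.

```bash
cat > h.py <<'E'
from workcell import r, imaging, solver, finish_job
import cv2,numpy as np
from scipy.spatial.transform import Rotation as Ro
def cam(n):
    m=imaging.camera_model(n); K=np.array(m["K"])
    if n!="wrist":
        R=np.array(m["R"]);t=np.array(m["t"]); return K,R,t
    s=r.read_state(); T=np.eye(4); T[:3,:3]=Ro.from_quat(s["eef_rot"]).as_matrix(); T[:3,3]=s["eef_pos"]
    C=np.linalg.inv(T@np.array(m["tool_from_camera"])); return K,C[:3,:3],C[:3,3]
def plane(c,uv,z):
    K,R,t=c; uv=np.atleast_2d(uv).astype(float)
    d=np.c_[uv,np.ones(len(uv))]@np.linalg.inv(K).T@R   # world dirs
    o=-R.T@t; return o+d*((z-o[2])/d[:,2])[:,None]
def proj(c,X):
    K,R,t=c; p=(np.atleast_2d(X)@R.T+t)@K.T; return p[:,:2]/p[:,2:]
def down(yaw):  # tool z down, tool x axis at world yaw
    x=np.array([np.cos(yaw),np.sin(yaw),0]);z=np.array([0,0,-1.]);return Ro.from_matrix(np.c_[x,np.cross(z,x),z]).as_quat()
def yawof(q): 
    x=Ro.from_quat(q).as_matrix()[:,0]; return np.arctan2(x[1],x[0])
def shot(n,name):
    c=cam(n); im=imaging.get_image(n)[:,:,::-1].copy(); cv2.imwrite(f"pics/{name}.png",im); np.savez(f"pics/{name}.npz",K=c[0],R=c[1],t=c[2]); return c,im
def load(name):
    d=np.load(f"pics/{name}.npz"); return (d["K"],d["R"],d["t"]),cv2.imread(f"pics/{name}.png")
E
python3 - <<'E'
from h import *
np.set_printoptions(precision=3,suppress=True)
c=cam("scene")
for n,uv,z in [("iso",(222,143),.094),("heelL",(192,190),0.02),("heelR",(388,224),.02),("deck fr",(330,203),.13),("deck r b",(303,238),.13),("deck fl",(225,167),.13),("wing",(300,187),.09),("tin",(400,305),0),("red",(472,268),0),("bottle",(164,215),0)]: print(n,plane(c,uv,z)[0])
s=r.read_state(); print(yawof(s["eef_rot"]))
c=cam("side"); 
for n,uv,z in [("iso",(370,150),.094),("heelR",(329,265),.02)]: print(n,plane(c,uv,z)[0])
E
```

```text
iso [ 0.434 -0.317  0.094]
heelL [ 0.611 -0.306  0.02 ]
heelR [0.419 0.301 0.02 ]
deck fr [0.529 0.16  0.13 ]
deck r b [0.673 0.164 0.13 ]
deck fl [ 0.559 -0.188  0.13 ]
wing [0.48 0.03 0.09]
tin [0.641 0.432 0.   ]
red [0.432 0.56  0.   ]
bottle [ 0.727 -0.317  0.   ]
2.7868000156927253
iso [ 0.402 -0.299  0.094]
heelR [0.411 0.306 0.02 ]
```

Run:
```python
from h import *
P=np.pi
for n,p in [("wR",(.5,.33,.33)),("wM",(.56,0.0,.42)),("wL",(.5,-.3,.36))]:
    try: r.reach(p,down(P))
    except Exception as e: print(n,e); continue
    shot("wrist",n)
shot("side","side1");shot("scene","scene1")
print(r.read_state()["time_s"], r.read_state()["joint_positions"])
a=[cv2.imread(f"pics/{n}.png") for n in("wM","wL")]
cv2.imwrite("pics/ML.png",cv2.resize(np.vstack(a),(480,600)))
```

```text
4.2833 [-6.69396802e-01  3.96856245e-01  1.09321706e+00  1.91632097e-04
  1.65065049e+00 -2.24230364e+00]
```

View pics/wM.png

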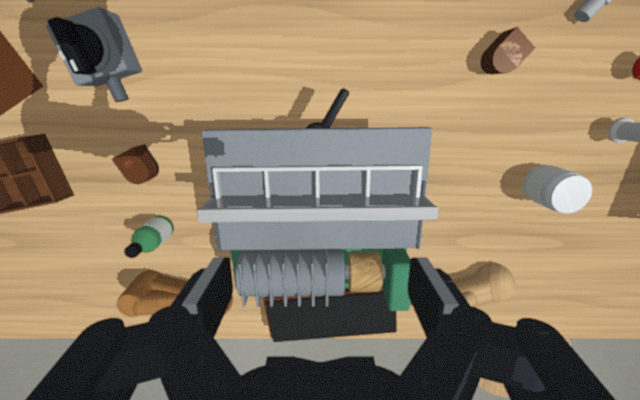

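View pics/wL.png

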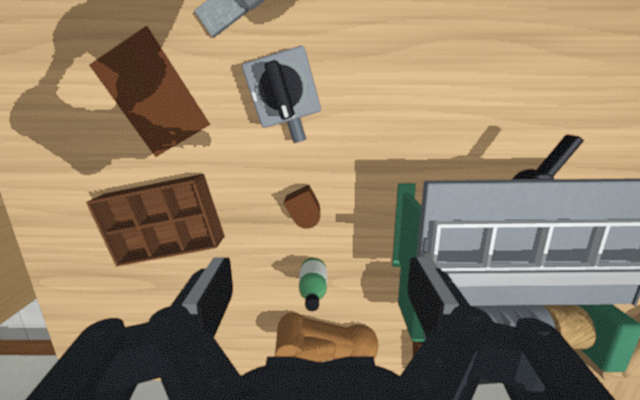

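View pics/wR.png

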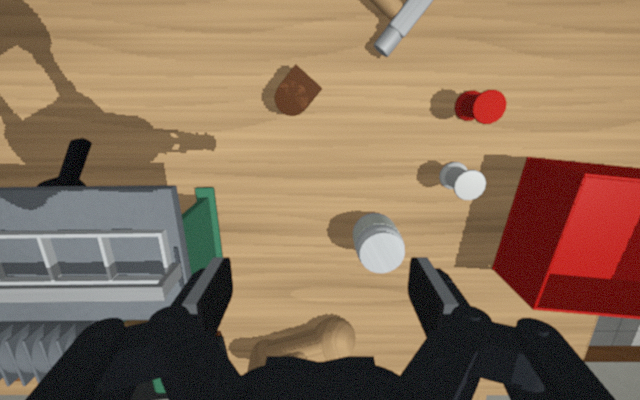

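wM shows the deck with its front corners at (203,129) and (432,128), and the wing tip at (345,92). Only two heels are visible: wL at (303,205) and wR at (297,90). The isolator handle is at wL (280,88) with its white end at (283,112). Next I'll refine these by code.

Run:
```python
from h import *
np.set_printoptions(precision=4,suppress=True)
try: r.reach((.69,-.31,.25),down(np.pi))
except Exception as e: print(e); r.reach((.66,-.31,.25),down(np.pi))
shot("wrist","wH"); 
# deck
c,im=load("wM"); g=cv2.cvtColor(im,6)
uv=np.float32([[203,129],[432,128],[217,249],[421,247]])[:2].reshape(-1,1,2).copy()
cv2.cornerSubPix(g,uv,(5,5),(-1,-1),(3,50,.01)); uv=uv[:,0]; print(uv)
X=plane(c,uv,.13); print(X, np.linalg.norm(X[0]-X[1]))
for n,z in(("wR",.04),("wH",.04),("wL",.04)):
    c,im=load(n); hsv=cv2.cvtColor(im,40).astype(int)
    b,g_,r_=[im[:,:,i].astype(float) for i in range(3)]
    m=((r_>b*1.7)&(hsv[:,:,2]<150)&(hsv[:,:,0]<12)).astype(np.uint8)
    m=cv2.morphologyEx(m,2,np.ones((3,3)))
    nn,l,st,ce=cv2.connectedComponentsWithStats(m)
    for i in range(1,nn):
        if st[i,4]>250: print(n,st[i],ce[i],plane(c,ce[i],z)[0])
crops=[]
for n,(u,v) in (("wR",(297,90)),("wL",(280,95)),("wH",(310,95)),("wM",(325,110))):
    im=cv2.imread(f"pics/{n}.png"); y0=max(0,v-55);crops.append(cv2.resize(im[y0:y0+110,u-70:u+70],(392,296),interpolation=0))
cv2.imwrite("pics/crops.png",np.vstack([np.hstack(crops[:2]),np.hstack(crops[2:])]))
```

```text
[[203.     129.    ]
 [431.8741 127.7142]]
[[ 0.5226 -0.1598  0.13  ]
 [ 0.5206  0.1548  0.13  ]] 0.3145986116883157
wR [546 274  23  35 286] [555.6329 288.9965] [0.719  0.7171 0.04  ]
```

View pics/crops.png

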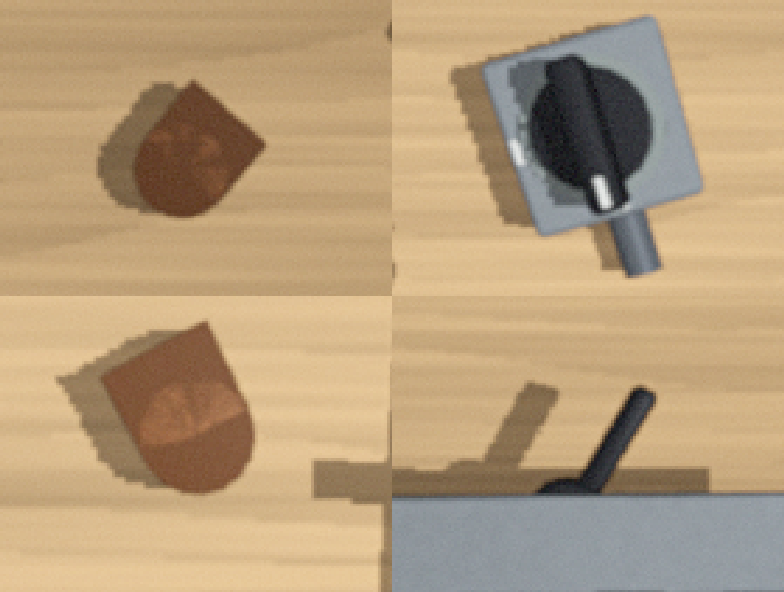

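The crops show both heel tops cleanly. The isolator's white end points towards +x, tilted a little to +y. The wing points left of straight out, so it is closed. Next I'll sample colours and fit shapes.

Run:
```python
from h import *
np.set_printoptions(precision=4,suppress=True)
for n,pts in (("wR",[(297,92),(310,85),(300,100),(275,92),(330,60)]),("wH",[(310,95),(312,75),(310,115),(285,85),(340,60)])):
    im=cv2.imread(f"pics/{n}.png"); h=cv2.cvtColor(im,40)
    for u,v in pts: print(n,(u,v),im[v,u],h[v,u])
for n,win,z in(("wR",(250,50,350,130),.04),("wH",(260,35,360,140),.04)):
    c,im=load(n);u0,v0,u1,v1=win; sub=im[v0:v1,u0:u1].astype(float); 
    s=cv2.cvtColor(im[v0:v1,u0:u1],40)
    _,m=cv2.threshold(s[:,:,0],0,255,cv2.THRESH_BINARY_INV+cv2.THRESH_OTSU); _,m2=cv2.threshold(s[:,:,1],0,255,cv2.THRESH_OTSU)
    print(n,(m>0).sum(),(m2>0).sum())
    print(s[40,::6].tolist())
```

```text
wR (297, 92) [ 41  67 108] [ 12 158 108]
wR (310, 85) [39 64 99] [ 13 155  99]
wR (300, 100) [ 48  77 113] [ 13 147 113]
wR (275, 92) [ 65  85 114] [ 12 110 114]
wR (330, 60) [115 155 185] [ 17  96 185]
wH (310, 95) [ 55  83 128] [ 12 145 128]
wH (312, 75) [ 76 104 151] [ 11 127 151]
wH (310, 115) [124 169 200] [ 18  97 200]
wH (285, 85) [ 59  81 125] [ 10 135 125]
wH (340, 60) [146 190 224] [ 17  89 224]
wR 1437 1463
[[17, 91, 191], [17, 96, 191], [17, 104, 164], [16, 106, 127], [15, 99, 121], [12, 135, 104], [12, 140, 113], [10, 144, 101], [12, 146, 117], [14, 151, 118], [11, 135, 104], [12, 138, 109], [16, 97, 191], [17, 97, 192], [17, 98, 195], [18, 96, 193], [17, 97, 195]]
wH 2210 2256
[[18, 87, 228], [16, 97, 153], [17, 96, 152], [15, 136, 122], [12, 135, 130], [12, 141, 128], [10, 130, 135], [13, 140, 153], [12, 147, 137], [12, 135, 145], [11, 124, 162], [18, 96, 210], [18, 86, 228], [18, 85, 227], [18, 88, 227], [18, 87, 228], [18, 87, 228]]
```

```bash
cat >> h.py <<'E'
def heel(c,im,win,z=.04):
    u0,v0,u1,v1=win; s=cv2.cvtColor(im[v0:v1,u0:u1],40)
    _,m=cv2.threshold(cv2.GaussianBlur(s[:,:,1],(3,3),0),0,255,cv2.THRESH_OTSU)
    cs,_=cv2.findContours(m,0,1); k=max(cs,key=cv2.contourArea)[:,0]+[u0,v0]
    X=plane(c,k,z)[:,:2]; rect=cv2.minAreaRect((X*1000).astype(np.float32)); B=cv2.boxPoints(rect)/1000
    e0,e1=B[1]-B[0],B[2]-B[1]; L=e0 if np.linalg.norm(e0)>np.linalg.norm(e1) else e1
    d=L/np.linalg.norm(L); ctr=B.mean(0); M=cv2.moments((X*1e3).astype(np.float32)); cen=np.array([M["m10"],M["m01"]])/M["m00"]/1e3
    off=(cen-ctr)@d; d=-d if off>0 else d
    return ctr,np.arctan2(d[1],d[0]),sorted(rect[1]),off*1000
E
python3 - <<'E'
from h import *
np.set_printoptions(precision=4,suppress=True)
print(heel(*load("wR"),(250,50,350,130)),heel(*load("wH"),(260,35,360,140)),heel(*load("wL"),(275,165,335,240)))
c,im=load("wL"); a,b=plane(c,[(287.1,117.3),(271.8,61.6)],.094); print("iso",a,b,np.linalg.norm(a-b),np.degrees(np.arctan2(*(a-b)[1::-1])))
m=(im[40:150,210:350].max(2)<70).astype(np.uint8); 
# box corners from crop, z=.05
q=[(655,15),(485,67),(540,235),(703,188)]; q=[(210+(x-392)/2.8,40+y/2.69) for x,y in q]; B=plane(c,q,.05); print("box",B,B.mean(0))
def edge(n,cols,r0,r1,z):
    c,im=load(n);g=cv2.GaussianBlur(cv2.cvtColor(im,6),(3,3),0).astype(float); hs=cv2.cvtColor(im,40)[:,:,1].astype(float); pts=[]
    for u in cols:
        d=np.diff(hs[r0:r1,u]); i=np.argmin(d); pts.append((u,r0+i+.5+.0))
    P=plane(c,pts,z); k=np.polyfit(P[:,1],P[:,0],1); res=P[:,0]-np.polyval(k,P[:,1]); ok=abs(res)<.003; k=np.polyfit(P[ok,1],P[ok,0],1); print(n,"front x=",k,ok.mean(),"yaw deg",-np.degrees(k[0])); return k
edge("wM",list(range(215,300,5))+list(range(355,425,5)),115,145,.13)
edge("wL",list(range(435,500,5))+list(range(590,635,5)),165,200,.13)
edge("wR",range(5,170,5),175,200,.13)
def vedge(n,rows,u0,u1,sgn):
    c,im=load(n); hs=cv2.cvtColor(im,40)[:,:,1].astype(float); pts=[]
    for v in rows:
        d=sgn*np.diff(hs[v,u0:u1]); i=np.argmax(d); pts.append((u0+i+.5,v))
    P=plane(c,pts,.13); print(n,"side"); print(P[:,:2])
vedge("wM",range(135,160,5),190,215,-1);vedge("wM",range(135,160,5),420,445,1)
vedge("wL",range(195,240,9),412,435,-1);vedge("wR",range(195,240,9),165,192,1)
print(plane(cam("scene"),[(330,203)],.13))
E
```

```text
(array([0.4161, 0.2962], dtype=float32), np.float32(-0.7070908), [45.716461181640625, 58.966575622558594], np.float64(-2.2530763482628053)) (array([ 0.5986, -0.3252], dtype=float32), np.float32(0.46474186), [45.66310119628906, 59.46257781982422], np.float64(-2.3810742640886353)) (array([ 0.5926, -0.3247], dtype=float32), np.float32(0.47384992), [50.258018493652344, 66.119140625], np.float64(-2.2428311089134993))
iso [ 0.4464 -0.3414  0.094 ] [ 0.3807 -0.3579  0.094 ] 0.06778132768705748 14.059126959638155
box [[ 0.357  -0.3206  0.05  ]
 [ 0.3807 -0.4031  0.05  ]
 [ 0.4635 -0.3813  0.05  ]
 [ 0.4392 -0.2976  0.05  ]] [ 0.4101 -0.3506  0.05  ]
wM front x= [-0.008  0.521] 1.0 yaw deg 0.4604100899398309
wL front x= [-0.0106  0.5183] 1.0 yaw deg 0.6086268394320787
wR front x= [-0.005   0.5166] 0.9393939393939394 yaw deg 0.2881535592211861
wM side
[[ 0.5307 -0.1629]
 [ 0.5376 -0.1623]
 [ 0.5445 -0.1618]
 [ 0.5515 -0.1626]
 [ 0.5586 -0.162 ]]
wM side
[[0.5304 0.1554]
 [0.5373 0.1548]
 [0.5442 0.1556]
 [0.5512 0.155 ]
 [0.5583 0.1558]]
wL side
[[ 0.5396 -0.1687]
 [ 0.5518 -0.1725]
 [ 0.5642 -0.17  ]
 [ 0.5768 -0.1699]
 [ 0.5897 -0.1686]]
wR side
[[0.528  0.1642]
 [0.5391 0.165 ]
 [0.5505 0.1693]
 [0.5621 0.1653]
 [0.5739 0.1648]]
[[0.5291 0.1603 0.13  ]]
```

```bash
cat >> h.py <<'E'
ISO=np.array([.4100,-.3506]);ISOYAW=.253
DECK=np.array([.604,-.0032]);DY=.008
def dk(x,y): 
    c,s=np.cos(DY),np.sin(DY); return DECK+[c*x-s*y,s*x+c*y]
E
python3 - <<'E'
from h import *
np.set_printoptions(precision=4,suppress=True)
r.command_gripper(.05,40)
r.reach([*ISO,.2],down(ISOYAW)); print(r.read_state()["joint_positions"])
print(r.move_straight([*ISO,.069],speed=.1,max_force=15), r.read_state()["eef_pos"])
r.command_gripper(0,40); s=r.read_state(); print(s["grip_width"],s["contact_force"],s["torque"])
for a in np.linspace(0,1.52,7)[1:]:
    r.reach([*ISO,.069],down(ISOYAW+a)); s=r.read_state(); print(round(a,2),s["torque"][2],s["contact_force"],s["grip_width"])
r.command_gripper(.05); r.move_straight([*ISO,.22],speed=.2)
p=[.41+.075,-.36,.25]; r.reach(p,down(np.pi)); shot("wrist","iso_off"); print(r.read_state()["time_s"])
E
```

```text
[-0.8493  0.3953  1.5333  0.0001  1.2127  0.4677]
False [ 0.4103 -0.3509  0.0696]
0.01760360237761345 [ 0.2319 -5.2991  2.3012] [-0.6996 -0.0685  0.4961]
0.25 -0.09206806648875424 [ 0.0877 -5.2072  2.4984] 0.017229194285313096
0.51 -0.07895600691941601 [-1.1319 -5.4897  2.4141] 0.017019553973671928
0.76 -0.022400177264578387 [-2.4465 -5.7536  2.9554] 0.017240517860758114
1.01 0.07525730033434218 [-1.7791 -5.1543  3.8591] 0.01707450692170122
1.27 0.14594658442487848 [-2.3913 -5.7805  4.1291] 0.017252597313769893
1.52 0.0788801244761583 [-2.8631 -4.7424  4.5891] 0.01772716460099489
14.3417
```

View pics/iso_off.png

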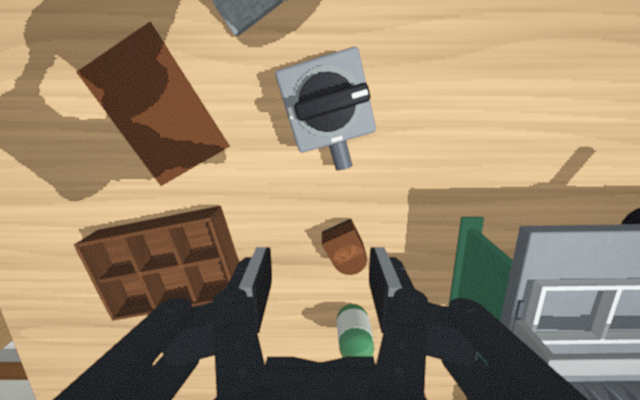

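The handle's white end now points to +y at (360,95), so power is off. Next is the knob.

```bash
cat >> h.py <<'E'
AX=dk(-.067,0)
def wing(a,rad=.068):
    th=np.pi+DY-.6+a; return AX+rad*np.array([np.cos(th),np.sin(th)]),th
def knob(a0,a1,over=.04):
    r.command_gripper(.03,40)
    p,th=wing(a0); r.reach([*p,.22],down(th)); print("hit",r.move_straight([*p,.080],speed=.1,max_force=15))
    r.command_gripper(0,40); s=r.read_state(); print(s["grip_width"],s["contact_force"],s["eef_pos"])
    e=np.sign(a1-a0)*over
    for a in np.linspace(a0,a1+e,9)[1:]:
        p,th=wing(a); r.move_straight([*p,.080],down(th),speed=.08); s=r.read_state(); print(round(a,2),s["contact_force"],s["torque"][2],s["grip_width"])
    r.command_gripper(.03); s=r.read_state(); r.move_straight([*s["eef_pos"][:2],.25],speed=.2)
E
python3 - <<'E'
from h import *
np.set_printoptions(precision=4,suppress=True)
c,_=load("wM"); print(plane(c,(345.4,90),.104),wing(0,.082), AX)
r.move_straight([.5,-.3,.3],speed=.3)
knob(0,1.2)
r.reach([.56,0,.42],down(np.pi)); shot("wrist","open"); print(r.read_state()["time_s"])
E
```

```text
[[0.4714 0.0367 0.104 ]] (array([0.469, 0.042]), 2.549592653589793) [ 0.537  -0.0037]
hit False
0.013659225166375771 [0.0071 2.7115 4.0227] [0.4809 0.0345 0.0805]
0.16 [1.1841 3.7565 5.1186] 0.5412040816062862 0.01352536645669885
0.31 [1.816  2.9136 4.5648] 0.4432826804948908 0.01339826410246728
0.46 [0.9473 1.6812 4.816 ] 0.37234037857650315 0.013097677084716599
0.62 [1.6195 2.942  5.8095] 0.4154033246552002 0.013575989198204996
0.78 [2.2378 0.2894 4.6157] 0.2234587264049724 0.013050325526247287
0.93 [ 2.3233 -1.1892  6.4743] 0.058754097052001596 0.013191760576550138
1.08 [ 3.4162 -2.7541  5.9719] -0.03174959643055523 0.013355747458964177
1.24 [0.0092 2.3532 9.305 ] -0.8187578781987691 0.013310532697337858
22.8333
```

View pics/open.png

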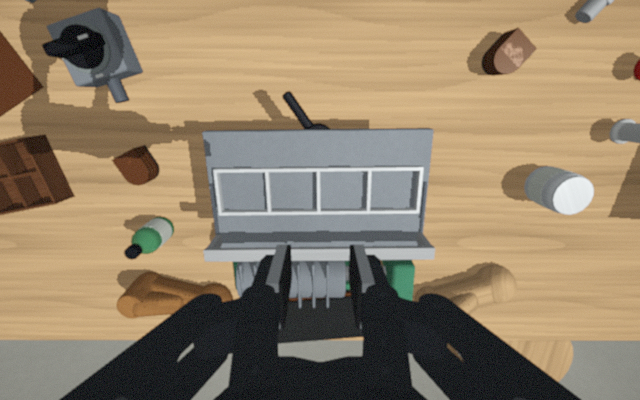

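The bar is back and the wing is now at the right, tip (290,95). The knob reached its stop, since the torque reversed there. Next I'll check the bay centres from the wall-top corners and take a fresh look over each heel.

Run:
```python
from h import *
np.set_printoptions(precision=4,suppress=True)
c,im=load("open"); m=(cv2.cvtColor(im,6)>195).astype(np.uint8); hs=cv2.cvtColor(im,40); m&=(hs[:,:,1]<40)
m[:160]=0;m[225:]=0;m[:,:205]=0;m[:,432:]=0
B=cv2.minAreaRect(np.argwhere(m)[:,::-1].astype(np.float32)); 
cs,_=cv2.findContours(m,0,1); k=max(cs,key=lambda q:cv2.boundingRect(q)[2])[:,0]
X=plane(c,k,.142)[:,:2]; R=cv2.minAreaRect((X*1000).astype(np.float32)); print(cv2.boundingRect(k),R, "expect 292x68; deck",DECK)
r.reach((.42+.075,.296,.25),down(np.pi)); c,im=shot("wrist","hR"); u,v=proj(c,[.416,.296,.04])[0].astype(int); print(u,v)
print(heel(c,im,(u-60,max(0,v-60),u+60,v+60)))
```

```text
(214, 167, 210, 48) ((606.9806518554688, -2.5554962158203125), (68.51380157470703, 291.7189025878906), 0.6791821122169495) expect 292x68; deck [ 0.604  -0.0032]
320 96
(array([0.416, 0.296], dtype=float32), np.float32(-0.70974594), [45.588768005371094, 59.0794563293457], np.float64(-2.231132930389559))
```

```bash
sed -i 's/^DECK=.*/DECK=np.array([.6065,-.0026]);DY=.010/' h.py
cat >> h.py <<'E'
def pickplace(ctr,yaw,by):
    u=np.array([np.cos(yaw),np.sin(yaw)]); g=np.array(ctr)-.006*u; q=down(yaw+np.pi)
    r.command_gripper(.07,40); r.reach([*g,.18],q)
    print("hit",r.move_straight([*g,.016],speed=.12,max_force=15)); r.command_gripper(0,40)
    s=r.read_state(); print("grip",s["grip_width"],s["grip_force"],s["contact_force"])
    if s["grip_width"]<.04: return
    r.move_straight([*g,.26],speed=.2)
    b=dk(0,by); f=-np.pi/2+DY; d=np.array([np.cos(f),np.sin(f)]); p=b-.006*d; q=down(f+np.pi)
    r.reach([*p,.26],q); r.move_straight([*p,.17],speed=.15)
    s0=r.read_state()["grip_width"]
    print("touch",r.move_straight([*p,.1445],speed=.04,max_force=6)); s=r.read_state(); print(s["eef_pos"],s["contact_force"],s0)
    r.command_gripper(.062); r.move_straight([*p,.26],speed=.15)
E
python3 - <<'E'
from h import *
np.set_printoptions(precision=4,suppress=True)
pickplace((.416,.296),-.708,.036)
r.move_straight([.62,-.2,.35],speed=.3)
r.reach((.67,-.325,.25),down(np.pi)); c,im=shot("wrist","hL"); u,v=proj(c,[.5986,-.3252,.04])[0].astype(int); print(u,v)
print(heel(c,im,(u-60,max(0,v-60),u+60,v+50)))
r.reach([.56,0,.42],down(np.pi)); shot("wrist","p1"); print(r.read_state()["time_s"])
E
```

```text
hit False
grip 0.0457194737025344 42.016108967363834 [-0.9391 -0.1117  6.9495]
touch True
[0.6056 0.0394 0.1466] [-0.487  -0.6814  4.6528] 0.04561973593582578
319 104
(array([ 0.5984, -0.3254], dtype=float32), np.float32(0.4613798), [45.74383544921875, 59.36965560913086], np.float64(-2.190272502189504))
36.4417
```

View pics/p1.png

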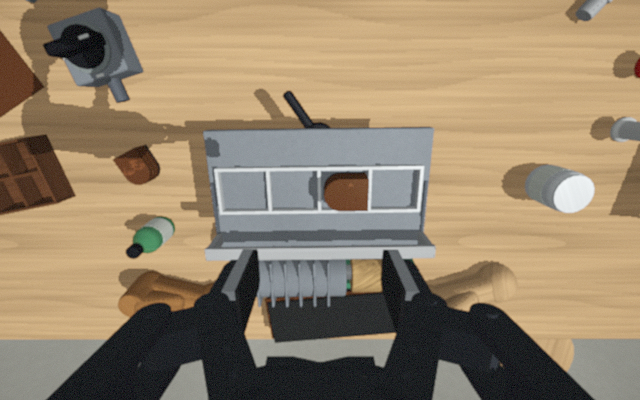

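Heel R sits inside bay 3 at (347,190). Heel L hasn't moved, so I'll take it next.

Run:
```python
from h import *
np.set_printoptions(precision=4,suppress=True)
pickplace((.5984,-.3254),.4614,-.036)
r.reach([.56,0,.42],down(np.pi)); c,im=shot("wrist","p2"); print(r.read_state()["time_s"])
shot("side","side2");shot("scene","scene2")
a=cv2.resize(cv2.imread("pics/p2.png")[60:300,100:540],(770,420)); b=cv2.resize(cv2.imread("pics/side2.png")[130:230,220:380],(288,180)); d=cv2.resize(cv2.imread("pics/scene2.png")[140:260,160:360],(300,180))
o=np.zeros((600,770,3),np.uint8); o[:420]=a;o[420:,:288]=b;o[420:,300:600]=d; cv2.imwrite("pics/c2.png",o)
```

```text
hit False
grip 0.04535788638558396 43.041283536790615 [-0.9006 -0.454   5.0065]
touch True
[ 0.6064 -0.0325  0.1468] [-0.6197  1.163   5.8267] 0.0450950603661105
47.475
```

View pics/c2.png

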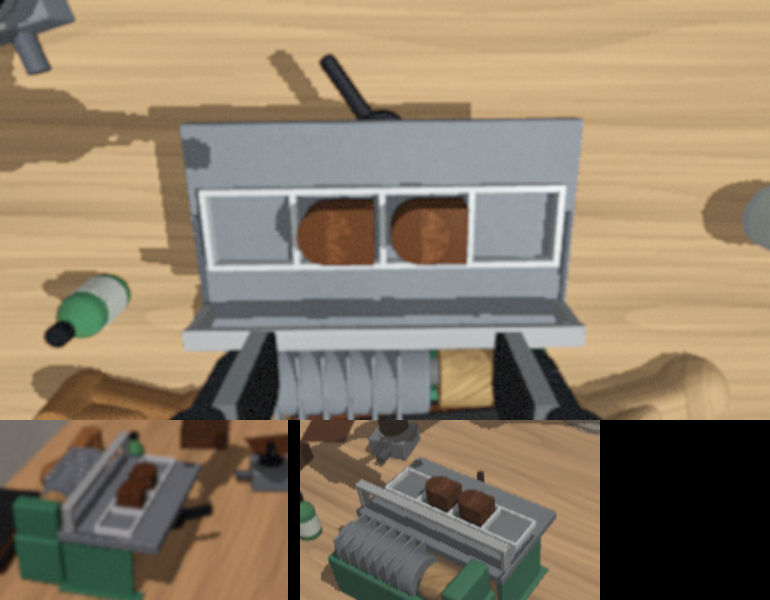

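Both heels stand in bays 2 and 3, inside the walls, and no others are on the bench. Next I'll close the knob and look.

Run:
```python
from h import *
np.set_printoptions(precision=4,suppress=True)
knob(1.2,0)
r.reach([.56,0,.42],down(np.pi)); shot("wrist","closed"); print(r.read_state()["time_s"])
```

```text
hit False
0.013284992779135118 [ 0.1852 -0.176   3.8892] [ 0.4841 -0.0424  0.0805]
1.04 [-0.6358 -1.2273  5.5159] -0.26263585859619965 0.013217034967209629
0.89 [-0.9171  0.4752  6.3114] -0.22083405890192356 0.013498833811018029
0.74 [-1.0211 -0.0875  6.2931] -0.22713617513517984 0.012762743378233505
0.58 [-0.9168  0.5149  6.4906] -0.13881310581312845 0.01301430002984114
0.42 [-1.2916  1.5752  6.0029] -0.1523570168760007 0.012851606337515559
0.27 [0.0183 1.5301 6.4165] -0.19767971404752765 0.013013922518554119
0.12 [-1.1344  2.2329  6.9701] -0.12032817994651089 0.012983800171391516
-0.04 [ -7.3222 -10.7156  10.785 ] 1.0624398539207665 0.013591723512888254
55.2917
```

View pics/closed.png

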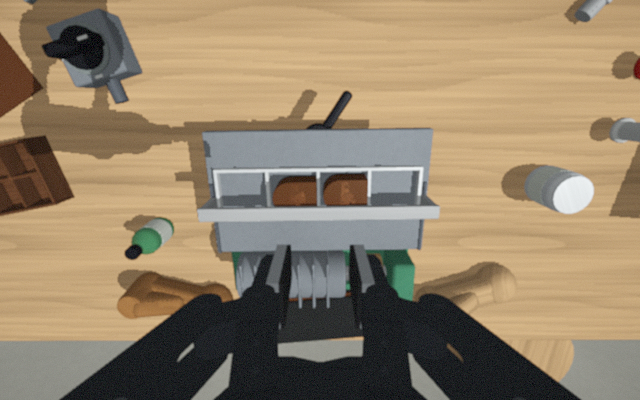

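The bar is forward over both heels and the knob hit its stop (torque reversal). Next I'll compare it numerically with the initial picture, then switch the power on.

Run:
```python
from h import *
np.set_printoptions(precision=4,suppress=True)
a,b=[load(n) for n in("wM","closed")]
print("reproj diff",proj(a[0],[.6,0,.13])-proj(b[0],[.6,0,.13]))
T=a[1][195:225,195:260]; m=cv2.matchTemplate(b[1][185:235,185:270],T,5); print("bar shift",np.array(cv2.minMaxLoc(m)[3])-10,m.max())
T=a[1][85:128,320:352]; m=cv2.matchTemplate(b[1][75:138,310:362],T,5); print("wing shift",np.array(cv2.minMaxLoc(m)[3])-10,m.max())
r.move_straight([.5,-.2,.35],speed=.3)
Y=ISOYAW+np.pi/2
r.command_gripper(.05,40); r.reach([*ISO,.2],down(Y)); print(r.move_straight([*ISO,.069],speed=.1,max_force=15))
r.command_gripper(0,40); print(r.read_state()["grip_width"])
for t in np.linspace(0,1.54,7)[1:]:
    r.reach([*ISO,.069],down(Y-t)); s=r.read_state(); print(round(t,2),s["torque"][2],s["grip_width"])
r.command_gripper(.05); r.move_straight([*ISO,.25],speed=.2)
r.reach([.5,-.2,.42],down(np.pi)); r.hold(.3); shot("wrist","end"); shot("scene","scene3"); print(r.read_state()["time_s"])
```

```text
reproj diff [[-0.7637 -1.0842]]
bar shift [0 0] 0.9805689
wing shift [3 1] 0.96951115
False
0.017091394562256456
0.26 0.1358621531436826 0.017202104079214003
0.51 0.04908973291608815 0.017252660568384096
0.77 0.04870707491588707 0.017229532590131998
1.03 -0.13439475969756665 0.017279412532296055
1.28 -0.1250135881162163 0.01721809426168048
1.54 -0.12072959221470365 0.0173931799156627
65.4833
```

View pics/end.png

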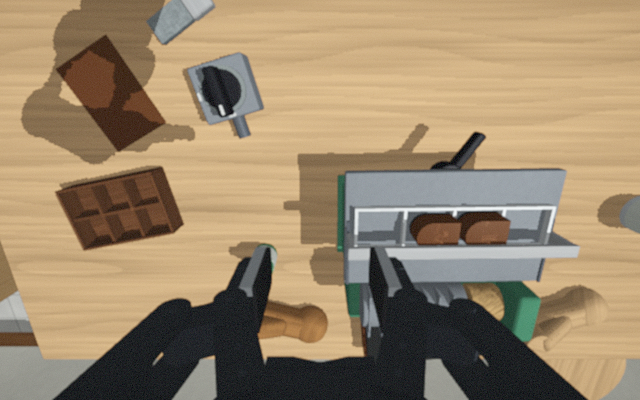

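The handle's white end is back at its original direction at (222,108), so power is on. The bar is forward and both heels are in place.

```bash
python3 -c "
from h import *
print(finish_job())"
```

```text
the job is handed in; nothing more can be done
None
```

The job is handed in: power off, bar drawn back, both heels on the bench stood in bays 2 and 3, bar fully forward again, then power back on; I moved nothing else, and the last check was at about 65 s of the 210 s allowed.

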